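Unhook the marking template into the parts bin

TASK

First swing the lid of the grey sheet-metal bin up until it stays up by itself on its friction stays. Then take the steel template with the pointed lower end off its barbed hook, by raising it, tilting it and backing it over the barb, and lay it down inside the bin, wholly below the rim, with the lid left up. Leave the round-ended template hanging on its hook and do not knock over or push away the glue bottle, the roll of tape or the wooden off-cut.

Things in the scene. Friction and masses are not known exactly. Their poses are not given: they have to be found in the camera images.
- pointed_template: Steel template, with a right-angled pointed lower end, hanging upright on hook_a. 50 mm wide (y), 4 thick (x), 142 tall (z), 0.11 to 0.21 kg. Origin: middle of the top edge of its eye, a window 30 x 30 mm from z = -30 to 0, which rests on the hook's arm. Wooden grip at z = 23 to 63 mm, 50 wide, 12 thick; pinch it along x. Lower end at z = -80. x points along the arm to its tip, within 0.1 rad.
- pointed_template_grip (a point): Point to grip on the pointed template: centre of the wooden grip, z = 48 mm in its frame.
- pointed_template_end (a point): The tip of the pointed template's lower end, z = -80 mm in its frame.
- round_template: Steel template, with a half-round lower end, hanging upright on hook_b. 50 mm wide (y), 4 thick (x), 142 tall (z). Origin: middle of the top edge of its eye, a window 30 x 30 mm from z = -30 to 0, which rests on the hook's arm. Wooden grip at z = 23 to 63 mm, 50 wide, 12 thick; pinch it along x. Lower end at z = -80. x points along the arm to its tip, within 0.1 rad.
- hook_a: Fixed steel stand that carries the pointed template; left or right varies. Origin under the foot; x along the arm to its tip, z up. Foot x -77 to 33, 50 wide, 8 high (mm). 12 mm post at x = -50, up to z = 153, nothing above it. Round 6 mm arm at z = 150, level to x = 22, then bends up via (x 30, z 158) and leans back to its tip, the barb.
- hook_b: Fixed steel stand that carries the round-ended template; left or right varies. Origin under the foot; x along the arm to its tip, z up. Foot x -77 to 33, 50 wide, 8 high (mm). 12 mm post at x = -50, up to z = 153, nothing above it. Round 6 mm arm at z = 150, level to x = 22, then bends up via (x 30, z 158) and leans back to its tip, the barb.
- hook_a_tip (a point): Centre of the 8 mm ball that ends the barb of hook_a: x 23, y 0, z 174 mm in its frame. The eye comes off only if raised and tilted, grip leaning back over the post, lower end outward, some 30 to 40 degrees, the tip passing through it. Eye's top edge at (x, z from arm centre) mm, 3 mm free: upright (4, 11); tilted 40 deg (12, 18), (17, 28), (26, 39), then out (40, 60).
- hook_b_tip (a point): Centre of the 8 mm ball that ends the barb of hook_b: x 23, y 0, z 174 mm in its frame. Obstacle: between the robot and the hooks stands a blue vice fixed to the bench, 0.19 m high, world x 0.10 to 0.42, y 0.11 to 0.35 m.
- bin: Grey sheet-metal bin fixed to the bench, 170 (x) x 170 (y) x 80 mm high, walls and floor 4 mm. Origin at the centre of its underside; x points from its front to its hinge side, z up. The front, with the lid's lip, faces the robot. Obstacle: a toggle clamp fixed nearer the robot, its lever standing up to z = 0.17 m at x 0.345, y -0.14 m.
- lid (a joint): Angle of the bin lid, rad: 0 shut, growing as its front edge swings up about a hinge on the far top edge; stop at 1.7. 4 mm thick, 0.25 kg. Friction stays hold it wherever it is left above about 1.0 rad; below that it falls shut. About 2 N at the lip lifts it. Upright, it reaches 0.28 m above the bench.
- lid_hinge (a point): A point on the lid's hinge line, at its middle: in the bin's frame (85, 0, 80.5) mm. The hinge line is parallel to the bin's y.
- lid_lip (a point): Middle of the lower front edge of the lid lip, 200 mm from the hinge line. The lip is a plate 80 mm wide, 6 mm thick, 30 mm out from the bin front, free underneath (80 mm above the bench when shut): closed fingers tilted about 30 degrees can push under it from the front and lift it round the hinge without a grasp.
- glue_bottle: Upright plastic bottle with a nozzle, 61 mm across, 176 mm high, loose; origin under its centre. Bystander.
- electrical_tape: Roll of tape lying flat, 58 mm across, 19 mm high, loose; origin under its centre. Bystander.
- wood_block_3: Wooden off-cut lying flat, 40 (x) x 140 (y) x 22 mm, loose; origin under its centre. Bystander.
Mind the look-alikes: they are no part of the job. Leave any purple look-alike of the hook_a alone.

How it is judged:
By the outcome, as a careful person would: the job done as asked, in the order asked, and still so for the second after the job is handed in, with the robot touching nothing.
It also fails if it takes over 64 s, if anything falls off the work surface, if the arm or the gripper's body presses on something with over 40 N, if the wrist force passes 120 N, or if a joint passes its speed limit or range.

ROBOT

A 7-joint arm with a two-finger parallel gripper is mounted at the origin on a cart in front of the work surface, level with it; the furniture and walls round the work are solid. World frame = base frame: x ahead of the robot, y to its left, z up, the work surface at z = 0. Lengths are in m, angles in rad, forces in N, time in s.
With the tool pointing down it reaches from about 0.425 to 0.875 m from the base axis. Payload 4.7 kg.
Tool frame: the origin (TCP) lies midway between the tips of the shut fingers; the grasp point (between the pads) lies 19 mm behind it; z points along the fingers, y is the line along which they close (so a half turn about z gives the same grasp; the last joint's range is limited). The gripper opens to 87 mm and grips with 3 to 60 N. Pads are 19 mm wide; open, the fingers measure 117 mm over their backs; the gripper's body (75 mm by 190 mm) begins 51 mm behind the grasp point.
Start: joints at [-1.153, 0.321, -0.07, 1.45, 0.023, 1.371, -0.057], TCP at [0.255, 0.598, 0.184] pointing down, gripper open.
Joint ranges: [-2.86, 2.86], [-0.3, 2.09], [-1.38, 1.24], [0.06, 2.45], [-1.56, 4.7], [0.09, 2.05], [-2.69, 2.69]. Speed limits (rad/s): [2.57, 2.57, 3.14, 3.14, 3.14, 3.14, 3.14].

INTERFACE

Orientations are given as a rotation vector (axis times angle).
In Python, from bench import ctrl gives the robot as it stands. The module is installed in compiled form; this text tells all that it offers.
- The arm moves only by the shell command python3 -m handwheel 'ROWS' [FORCE]. ROWS is JSON, a list of rows, each a list of 7 numbers: the finger opening in m, from 0 to 0.087, then the shift along the tool's x, y, z in m, then the turn, a rotation vector about the tool's x, y, z in degrees. A call has 1 to 12 rows; each row shifts and turns the commanded pose from where the row before left it, along the tool's axes as they then stand; what a row does not reach is not made up. A row lasts 1/8 s, in which the tool goes at most 62.5 mm and 10.7 degrees, less where a joint would pass 70% of its speed; a pose out of reach is approached as far as the arm can. A call is refused whole if a number of a shift passes 0.0625 or a number of a turn 10.7, either way. A call with a gripper value outside its range is refused whole. The fingers move at their own pace and stop on an object; FORCE is the grip in N (left out, the last holds). Time passes only in rows, so rows that do not move let the fingers close. It gives the time, the measured TCP pose, the force, the opening and the grip force at its end, in the units of the state.
- ctrl.get_state(): the state, without advancing time (a new reading comes with each control period).
- ctrl.get_image(name): name is "side" or "top"; returns (picture, depth): 400x640x3 uint8, blue, green, red; 400x640 float32, m along the optical axis (not along the pixel's ray), 0 where there is no reading.
- ctrl.camera_info(name): a dict with "intrinsics" (3x3 intrinsics, pixels), "D" ([k1, k2, p1, p2, k3] as OpenCV has them; the pictures are not rectified), "R" (3x3) and "t" (3): a world point X has camera coordinates R X + t. Camera axes: x right, y down, z forward; pixel columns grow to the right and rows downward; lengths in m; the calibration is good to about 2 mm. A picture is of the moment at which its call begins. camera_info takes no time and is no camera call.
- ctrl.close_job(): hands the job in; it is judged then, once.
The state is a dict: "time": time; "joint_positions": joint angles; "qd": joint speeds; "joint_torque": joint torques, N m; "position": TCP position; "tool_rot": TCP orientation; "ft_force": force on the tool from outside, world axes, zero at the start; "torque": the same for the moment, N m; "grip_width": opening from 0.0 (shut) to 1.0 (fully open); "grip_force": force on a finger pad.
Only numpy, scipy, OpenCV 4.12 (cv2) and the standard library are available. Lean on these libraries where they do the work, as an engineer would, in place of code of your own. Each camera call takes 0.05 s, during which the arm holds its last target. There are 200 camera calls.

## Working session

There is one attempt and no reset: what is moved stays moved. The work goes in short steps, Python scripts to look and compute and a shell command to move; the robot and the scene stay as the last step left them, time stands still between calls to the robot, and variables do not carry over. Pictures are saved under pics/ and viewed, at most 10 in all, crops included, and the job is handed in when it is done.

```bash
mkdir -p pics; python3 - <<'E'
from bench import ctrl
import cv2,numpy as np
np.set_printoptions(precision=4,suppress=True)
for n in("side","top"):
    im,d=ctrl.get_image(n); cv2.imwrite(f"pics/{n}0.png",im); np.savez(f"pics/{n}0.npz",im=im,d=d)
    c=ctrl.camera_info(n); R=np.array(c["R"]);t=np.array(c["t"])
    print(n,c["intrinsics"],c["D"],"cam at",-R.T@t,"fwd",R[2])
print(ctrl.get_state())
E
```

```text
side [[498.7258   0.     308.9637]
 [  0.     498.7258 193.8499]
 [  0.       0.       1.    ]] [-0.1332  0.      0.      0.      0.    ] cam at [0.0193 1.484  0.7273] fwd [ 0.3415 -0.874  -0.3457]
top [[505.281    0.     323.2775]
 [  0.     505.281  201.5968]
 [  0.       0.       1.    ]] [-0.0382  0.      0.      0.      0.    ] cam at [0.3271 0.0606 1.4493] fwd [ 0.1943 -0.0103 -0.9809]
{'time': 0.1, 'joint_positions': array([-1.1529,  0.3217, -0.0701,  1.4516,  0.0226,  1.3708, -0.0569]), 'qd': array([ 0.0015, -0.0028, -0.0013, -0.0036, -0.0014, -0.0022, -0.0006]), 'joint_torque': array([  0.0003, -49.2573,  -0.4055, -31.3397,  -0.064 ,   0.0394,
         0.0001]), 'position': array([0.2552, 0.5972, 0.183 ]), 'tool_rot': array([-0.6299, -3.0775,  0.0027]), 'ft_force': array([0.1027, 0.757 , 0.7948]), 'torque': array([-0.0167, -0.0369,  0.0033]), 'grip_force': 0.0, 'grip_width': 0.9998111684484559}
```

View pics/side0.png

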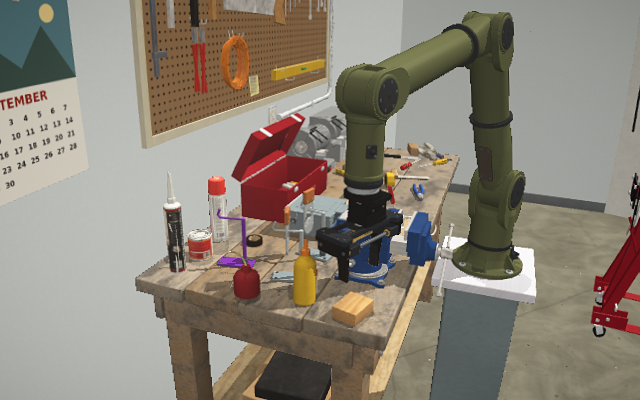

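View pics/top0.png

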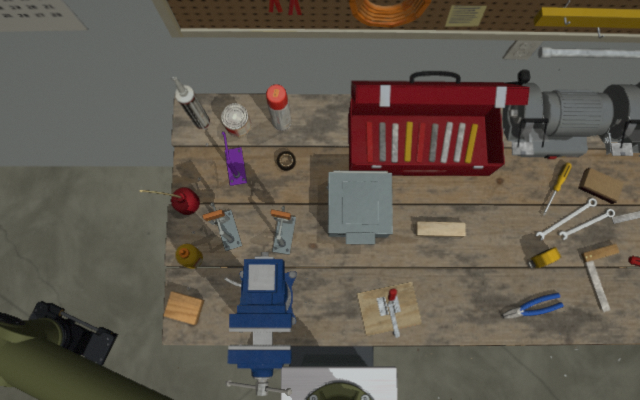

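The side view shows the hook stands near (288,240) and (307,230), with a purple look-alike at (243,240). The glue bottle is at (304,285) and the bin is behind them, near (315,215). In the top view the stands with wooden grips are at (215,215) and (281,213), the purple look-alike is at (235,165), and the bin is at (361,205) with its lip at (361,238). The tape is at (286,160) and the wood block is either (441,229) or (183,308).

```bash
python3 - <<'E'
import cv2,numpy as np
s=cv2.imread("pics/side0.png")[170:300,220:390]; t=cv2.imread("pics/top0.png")[140:290,165:315]
a=cv2.resize(s,None,fx=4.6,fy=4.6,interpolation=3); cv2.imwrite("pics/sidec.png",a)
cv2.imwrite("pics/topc.png",cv2.resize(t,None,fx=4,fy=4,interpolation=3))
E
```

```text
(no output)
```

View pics/sidec.png

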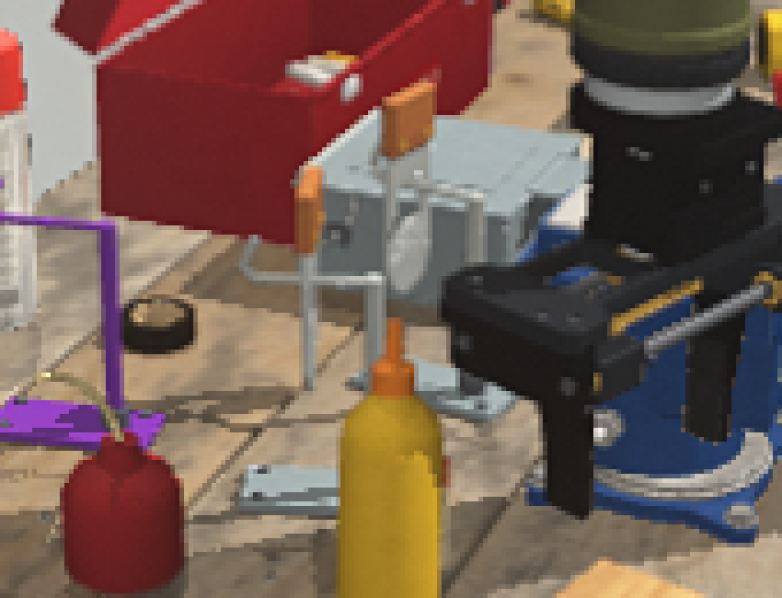

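View pics/topc.png

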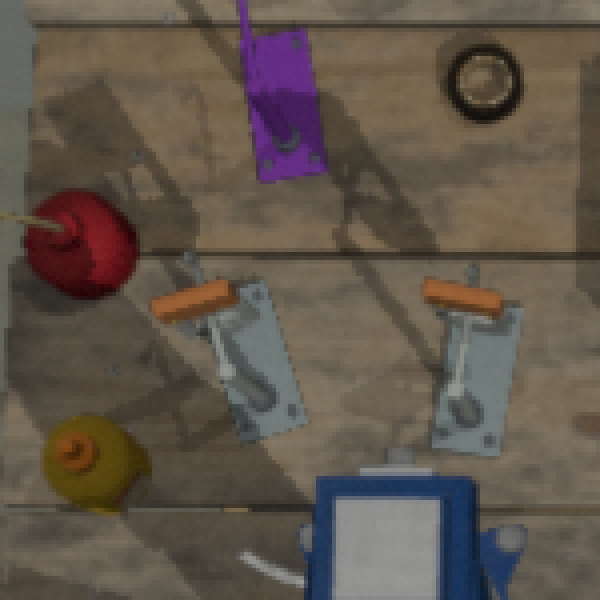

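The choice lies between the left template, with its grip at side crop (311,210) and seen edge-on, and the right one, at (408,190), whose lower end at (408,265) looks rounded. I'll measure both and zoom in on the lower ends.

```bash
cat > h.py <<'E'
import cv2,numpy as np
from bench import ctrl
from scipy.spatial.transform import Rotation as Ro
np.set_printoptions(precision=4,suppress=True)
def load(n,k): z=np.load(f"pics/{n}{k}.npz"); return z["im"],z["d"]
def grab(n,k):
    im,d=ctrl.get_image(n); np.savez(f"pics/{n}{k}.npz",im=im,d=d); cv2.imwrite(f"pics/{n}{k}.png",im); return im,d
def cam(n):
    c=ctrl.camera_info(n); return np.array(c["intrinsics"]),np.array(c["D"]),np.array(c["R"]),np.array(c["t"])
def ray(n,uv):
    K,D,R,t=cam(n); p=cv2.undistortPoints(np.array(uv,float).reshape(-1,1,2),K,D).reshape(-1,2)
    return -R.T@t, np.c_[p,np.ones(len(p))]@R      # unnormalised (z=1) dirs, world
def deproj(n,uv,d): o,v=ray(n,uv); return o+v*np.array(d).reshape(-1,1)
def onz(n,uv,z): o,v=ray(n,uv); return o+v*((z-o[2])/v[:,2])[:,None]
def proj(n,X):
    K,D,R,t=cam(n); return cv2.projectPoints(np.array(X,float).reshape(-1,3),cv2.Rodrigues(R)[0],t,K,D)[0].reshape(-1,2)
def tri(a,b):
    (o1,v1),(o2,v2)=ray("side",[a]),ray("top",[b]); A=np.c_[v1[0],-v2[0]]; s=np.linalg.lstsq(A,o2-o1,rcond=None)[0]
    p,q=o1+s[0]*v1[0],o2+s[1]*v2[0]; return (p+q)/2,np.linalg.norm(p-q)
def cloud(n,k):
    im,d=load(n,k); ys,xs=np.nonzero(d>0); return im,np.c_[xs,ys],deproj(n,np.c_[xs,ys],d[ys,xs]),d
E
python3 - <<'E'
from h import *
for n in("side","top"):
    im,uv,P,d=cloud(n,0); hsv=cv2.cvtColor(im,cv2.COLOR_BGR2HSV)
    m=cv2.inRange(hsv,(5,120,90),(17,255,255)); k,l,st,ce=cv2.connectedComponentsWithStats(m)
    L=l[uv[:,1],uv[:,0]]
    for i in range(1,k):
        if st[i,4]>25:
            q=P[L==i]; print(n,st[i],ce[i],np.median(q,0),q.min(0),q.max(0))
# top-view bin points: grid of surfaces
for nm,u in dict(lidc=(361,200),lip=(361,239),bl=(331,173),br=(391,173),fl=(331,233),fr=(391,233),lipl=(347,243),lipr=(375,243),tape=(286,160),blk=(441,229),wood2=(183,308),lever=(392,293)).items():
    im,dd=load("top",0); x=deproj("top",[u],[dd[u[1],u[0]]])[0]; print(nm,x)
s=load("side",0)[0][185:275,272:332]; t=load("top",0)[0][195:260,195:300]
a=cv2.resize(s,(400,600),interpolation=3)
cv2.imwrite("pics/zoom.png",a)
E
```

```text
side [  142     0   184   130 13235] [232.8718  52.7022] [ 0.9385 -0.085   0.5932] [ 0.8939 -1.1     0.3934] [0.9508 0.3715 0.7923]
side [194  43   9  34 109] [198.9266  59.367 ] [0.9387 0.1096 0.5812] [0.916  0.0834 0.5324] [0.9466 0.1635 0.6401]
side [303 187  12  17 151] [308.4437 194.9073] [0.5395 0.161  0.1982] [ 0.5316 -0.3076  0.022 ] [0.6974 0.1841 0.2179]
side [284 206   6  19  98] [286.5306 215.4796] [0.5334 0.3427 0.2005] [0.5257 0.0274 0.0454] [0.6618 0.3515 0.2175]
side [188 236  24   6  29] [200.5517 239.7241] [0.8233 0.3273 0.0673] [0.8074 0.2917 0.0608] [0.8716 0.3413 0.0713]
side [301 239   9  18 109] [305.1193 248.9541] [0.4484 0.4117 0.1471] [ 0.4372  0.0607 -0.0034] [0.581  0.4222 0.1757]
side [332 292  41  35 692] [350.3338 310.6214] [0.3093 0.465  0.0258] [ 0.2638  0.3787 -0.0026] [0.3526 0.4859 0.0375]
top [ 350    0   64   27 1220] [381.1041  13.709 ] [ 0.9151 -0.0702  0.4942] [ 0.9003 -0.1359  0.4369] [ 0.9428 -0.0008  0.5586]
top [416   3  13  14  64] [422.    9.5] [ 0.9033 -0.1471  0.5339] [ 0.9002 -0.1551  0.5095] [ 0.9058 -0.138   0.56  ]
top [272  88   8
[... 464 characters left out ...]
5  34  14 187] [602.9144 251.1818] [ 0.4687 -0.7647  0.0162] [ 0.4487 -0.8048  0.0066] [ 0.4865 -0.7038  0.0231]
top [179 248   9  10  59] [183.2542 252.2542] [0.4489 0.4048 0.1504] [0.4381 0.397  0.1332] [0.4619 0.4179 0.1785]
top [164 292  39  33 873] [183.4467 307.7022] [0.3083 0.4283 0.0351] [ 0.2637  0.3795 -0.0064] [0.3514 0.4883 0.0454]
lidc [ 0.6028 -0.0579  0.083 ]
lip [ 0.4945 -0.0566  0.0834]
bl [0.6798 0.0248 0.0808]
br [ 0.6805 -0.1431  0.0812]
fl [0.5123 0.0247 0.0716]
fr [ 0.511  -0.1386  0.0845]
lipl [ 0.4825 -0.0179  0.092 ]
lipr [ 0.493  -0.1038  0.0018]
tape [ 0.7403  0.1565 -0.0015]
blk [ 0.5314 -0.2917  0.0216]
wood2 [0.3083 0.4281 0.0422]
lever [ 0.3484 -0.1259  0.1649]
```

View pics/zoom.png

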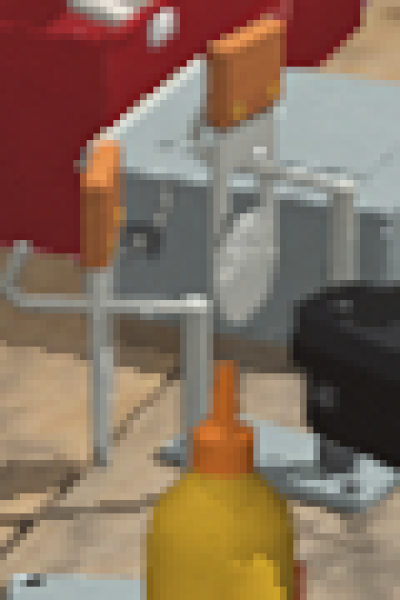

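The right template's lower end at zoom (240,300) looks half-round, and the left one is edge-on. I'll check that with plane-projected widths and get the hook frames from the foot plates in the top view.

```bash
python3 - <<'E'
from h import *
im,uv,P,d=cloud("top",0); hsv=cv2.cvtColor(im,cv2.COLOR_BGR2HSV); H=hsv[uv[:,1],uv[:,0]]
# grips: top face yaw, and hook feet (z ~ .008) rectangles
for nm,c in dict(L=(.537,.323),Rt=(.541,.155)).items():
    m=(np.abs(P[:,0]-c[0])<.04)&(np.abs(P[:,1]-c[1])<.045)&(P[:,2]>.19)&(P[:,2]<.225)&(H[:,0]<18)&(H[:,1]>110)
    r=cv2.minAreaRect(onz("top",uv[m],.216)[:,:2].astype(np.float32)*1000); print(nm,"grip top rect mm",r)
g=cv2.inRange(hsv,(85,10,60),(110,80,255)); k,l,st,ce=cv2.connectedComponentsWithStats(g)
for i in range(1,k):
    if st[i,4]>60 and st[i,0]<400 and st[i,1]>150:
        ys,xs=np.nonzero(l==i); q=onz("top",np.c_[xs,ys],.008)[:,:2].astype(np.float32)*1000
        print("grey",st[i],ce[i],cv2.minAreaRect(q))
        if st[i,4]>2000:
            q=onz("top",np.c_[xs,ys],.084)[:,:2].astype(np.float32)*1000; print(" lid z84:",cv2.minAreaRect(q),q.min(0),q.max(0))
# vice heights
m=(P[:,0]>.3)&(P[:,0]<.45)&(P[:,1]>.08)&(P[:,1]<.38)&(P[:,2]>.1); print("vice>100mm",P[m].min(0),P[m].max(0))
m=(P[:,0]>.38)&(P[:,0]<.45)&(P[:,1]>.2)&(P[:,1]<.38); print("vice far corner z by y",[(round(y,2),P[m&(np.abs(P[:,1]-y)<.01)][:,2].max().round(3)) for y in np.arange(.21,.37,.02)])
# width profile of right template in the side view: plane through grip, normal yaw
for nm,c,yaw in(("R",(.541,.155),-14),("L",(.537,.323),12)):
    n=np.array([np.cos(np.radians(yaw)),np.sin(np.radians(yaw)),0]); w=np.array([-n[1],n[0],0])
    im,d=load("side",0); o,v=ray("side",np.stack(np.meshgrid(np.arange(275,330),np.arange(180,270)),-1).reshape(-1,2))
    c3=np.array([*c,.2]); X=o+v*(((c3-o)@n)/(v@n))[:,None]; dd=d[180:270,275:330].ravel(); ok=np.abs(dd-(((c3-o)@n)/(v@n)))<.03
    W=(X-c3)@w
    for z in np.arange(.07,.22,.006):
        s=ok&(np.abs(X[:,2]-z)<.004)&(np.abs(W)<.06)
        if s.any(): print(nm,round(z,3),s.sum(),W[s].min().round(3),W[s].max().round(3))
E
```

```text
L grip top rect mm ((537.5096435546875, 320.6722717285156), (17.089420318603516, 51.20665740966797), 17.999801635742188)
Rt grip top rect mm ((540.3574829101562, 153.87933349609375), (49.29103469848633, 15.21957778930664), 78.77776336669922)
grey [ 328  173   64   71 3698] [359.4897 206.282 ] ((595.5579833984375, -61.542930603027344), (206.8594970703125, 185.89248657226562), 0.2927604913711548)
 lid z84: ((581.4034423828125, -55.10242462158203), (195.95155334472656, 176.09022521972656), 0.29276055097579956) [ 483.4061 -142.6605] [679.814   33.2244]
grey [221 211  20  39 359] [230.454  232.7716] ((529.0534057617188, 319.6280822753906), (106.86788940429688, 46.54553985595703), 18.10968017578125)
grey [273 217  22  37 348] [284.5948 238.2845] ((517.4810791015625, 159.04629516601562), (46.53520965576172, 105.72834014892578), 81.37619018554688)
grey [354 347  19  20 227] [365.5991 354.3128] ((178.3538360595703, -65.0631103515625), (49.71760559082031, 50.655487060546875), 89.95323944091797)
vice>100mm [0.3006 0.1416 0.1012] [0.45   0.2607 0.1835]
vice far corner z by y [(np.float64(0.21), 
[... 752 characters left out ...]
6 -0.026 0.032
R 0.19 30 -0.026 0.032
R 0.196 29 -0.026 0.032
R 0.202 27 -0.025 0.027
R 0.208 26 -0.025 0.027
R 0.214 25 -0.025 0.027
L 0.07 1 -0.008 -0.008
L 0.076 4 -0.008 0.006
L 0.082 6 -0.008 0.006
L 0.088 5 -0.008 0.006
L 0.094 6 -0.008 0.019
L 0.1 5 -0.009 0.019
L 0.106 6 -0.009 0.019
L 0.112 6 -0.009 0.018
L 0.118 6 -0.009 0.018
L 0.124 6 -0.009 0.018
L 0.13 7 -0.01 0.031
L 0.136 8 -0.01 0.031
L 0.142 9 -0.024 0.03
L 0.148 8 -0.01 0.03
L 0.154 8 -0.01 0.03
L 0.16 9 -0.011 0.03
L 0.166 9 -0.011 0.029
L 0.172 9 -0.011 0.029
L 0.178 11 -0.025 0.029
L 0.184 14 -0.025 0.041
L 0.19 16 -0.025 0.041
L 0.196 17 -0.026 0.041
L 0.202 16 -0.026 0.041
L 0.208 16 -0.026 0.04
L 0.214 16 -0.026 0.04
```

The checks pick out the left template. The right one is 38 mm wide 9 mm above its end, so it is half-round and the left one must be the pointed one. Hook_a's origin is at about (0.550, 0.3265) with yaw 18°, and the template sits at about (0.540, 0.3215). The bin centre is at about (0.600, -0.056), with the lip edge at x≈0.485 and the hinge at x≈0.685.

The lid comes first.

```bash
python3 -m handwheel '[[0,0,0,-0.0625,0,0,0],[0,0,0,-0.0625,0,0,0],[0,0,0,-0.06,0,0,0],[0,-0.05,-0.02,0,0,0,0],[0,-0.05,-0.02,0,0,0,0],[0,-0.05,-0.02,0,0,0,0],[0,-0.05,-0.02,0,0,0,0],[0,-0.05,-0.02,0,0,0,0],[0,-0.023,-0.05,0,0,0,0],[0,-0.023,-0.05,0,0,0,0],[0,-0.023,-0.05,0,0,0,0],[0,-0.023,-0.05,0,0,0,0]]' 10
python3 -m handwheel '[[0,-0.023,-0.05,0,0,0,-8],[0,-0.023,-0.05,0,0,0,-7.5],[0,-0.023,-0.05,0,0,0,-7.5],[0,-0.023,-0.05,0,0,0,0],[0,0,0,0,0,-8,0],[0,0,0,0,0,-8,0],[0,0,0,0,0,-8,0],[0,0,0,0,0,-8,0],[0,0,0,0,0,-8,0],[0,0,0,0,0,0,0],[0,0,0,0,0,0,0]]'
python3 -c "
from h import *
s=ctrl.get_state();print(s['position'],s['joint_positions'],s['ft_force']);print(Ro.from_rotvec(s['tool_rot']).as_matrix())"
```

```text
time: 1.6
position: [0.4518, 0.1855, 0.3686]
tool_rot: [-0.63, -3.077, 0.0]
ft_force: [0.0, -0.8, 1.1]
grip_width: 0.007
grip_force: 0.0
time: 2.98
position: [0.5125, -0.0129, 0.3622]
tool_rot: [-0.021, 2.787, 0.02]
ft_force: [-0.1, 0.0, 0.5]
grip_width: 0.003
grip_force: 0.0
[ 0.5125 -0.0129  0.3622] [ 0.2101 -0.3006 -0.1695  1.7749 -0.0826  1.3098  1.632 ] [-0.1327  0.0084  0.4866]
[[-0.9377 -0.017   0.347 ]
 [-0.0121  0.9998  0.0163]
 [-0.3472  0.0111 -0.9377]]
```

The tilt was clipped because joint 2 reached its limit up high. I'll go lower and try again there.

```bash
python3 -m handwheel '[[0,0.036,-0.006,0.045,0,0,0],[0,0.036,-0.006,0.045,0,0,0],[0,0.036,-0.006,0.045,0,0,0],[0,0.036,-0.006,0.045,0,0,0],[0,0,0,0,0,0,0]]'
python3 -c "
from h import *
s=ctrl.get_state();print(s['position'],s['joint_positions'],s['ft_force']);print(Ro.from_rotvec(s['tool_rot']).as_matrix())"
```

```text
time: 3.6
position: [0.4652, -0.0358, 0.1333]
tool_rot: [-0.028, 2.83, 0.029]
ft_force: [1.3, -0.0, 0.2]
grip_width: 0.007
grip_force: 0.0
[ 0.4652 -0.0358  0.1333] [ 0.2369 -0.2994 -0.1527  2.2175 -0.1186  0.9142  1.7324] [ 1.3268 -0.0085  0.232 ]
[[-0.9516 -0.0225  0.3065]
 [-0.0161  0.9996  0.0234]
 [-0.3069  0.0173 -0.9516]]
```

From the three poses I fitted the arm as a planar 3R chain (L≈0.48/0.508/0.427, shoulder at z≈0.257). It allows about 22° of tilt along the lid arc, with a deeper bite at z≈0.05, so I'll use that.

```bash
python3 -m handwheel '[[0,0.013,0,0.041,0,0,0],[0,0.022,0,0.035,0,0,0],[0,0,0,0,0,-4,0],[0,0,0,0,0,0,0]]'
python3 -c "
from h import *
s=ctrl.get_state();print(s['position'],s['joint_positions'],s['ft_force']);print(Ro.from_rotvec(s['tool_rot']).as_matrix())
im,d=grab('top',1)"
```

```text
time: 4.1
position: [0.4637, -0.0354, 0.0585]
tool_rot: [-0.026, 2.745, 0.027]
ft_force: [0.7, 0.8, 0.5]
grip_width: 0.005
grip_force: 0.0
[ 0.4637 -0.0354  0.0585] [ 0.2289 -0.2789 -0.1508  2.3911 -0.1566  0.6378  1.7731] [0.7182 0.804  0.547 ]
[[-0.9223 -0.0221  0.3859]
 [-0.0145  0.9996  0.0225]
 [-0.3862  0.0152 -0.9223]]
```

```bash
python3 -m handwheel '[[0,0.003,0,0.008,0,0,0],[0,-0.021,0,0.009,0,0,0],[0,0,0,0,0,0,0],[0,-0.010,0,-0.018,0,0,0],[0,-0.009,0,-0.017,0,0,0],[0,-0.013,0,-0.015,0,0,0],[0,-0.0125,0,-0.0155,0,0,0],[0,0,0,0,0,0,0]]'
python3 -c "
from h import *
s=ctrl.get_state();print(s['position'],s['joint_positions'],s['ft_force']);print(Ro.from_rotvec(s['tool_rot']).as_matrix())
im,d=grab('top',2);cv2.imwrite('pics/v2.png',cv2.resize(im[130:330,280:440],None,fx=3,fy=3,interpolation=3))"
```

```text
time: 5.15
position: [0.5018, -0.037, 0.1263]
tool_rot: [-0.023, 2.746, 0.025]
ft_force: [-0.1, -0.5, -0.2]
grip_width: 0.004
grip_force: 0.0
[ 0.5018 -0.037   0.1263] [ 0.2445 -0.2693 -0.1632  2.2351 -0.1341  0.783   1.7425] [-0.0801 -0.5456 -0.1893]
[[-0.9226 -0.0197  0.3854]
 [-0.0125  0.9997  0.021 ]
 [-0.3857  0.0146 -0.9225]]
```

View pics/v2.png

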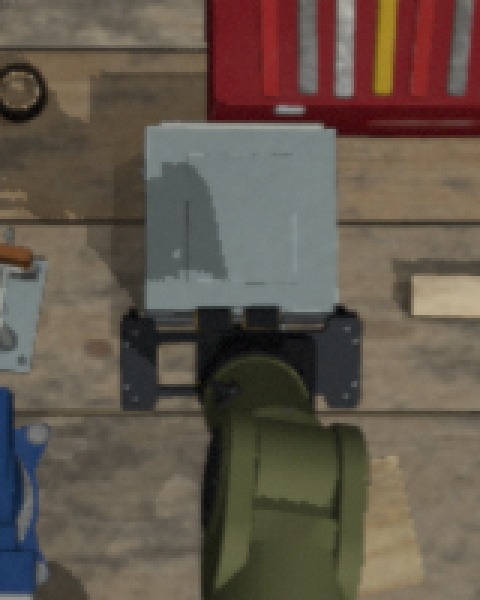

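The lid fills crop (145-335, 125-310), and the gripper is at its front edge with the lip hidden. The measured force is about zero, so I'll check the lid's slope by depth.

```bash
cat >> h.py <<'E'
def lid(k):
    im,uv,P,d=cloud("top",k)
    m=(P[:,1]>-.13)&(P[:,1]<.02)&(P[:,0]>.5)&(P[:,0]<.69)&(P[:,2]>.05)&(im[uv[:,1],uv[:,0]].min(1)>50)&(uv[:,1]<300)
    Q=P[m]; c=np.median(Q,0); n=np.linalg.svd(Q-Q.mean(0),full_matrices=False)[2][2]; n*=np.sign(n[2]); print("lid pts",m.sum(),"normal",n,"angle",np.arctan2(n[0],n[2]),Q.min(0),Q.max(0))
E
python3 -c "
from h import *
lid(0);lid(1);lid(2)
im,uv,P,d=cloud('top',2)
for r in range(180,262,6): i=(uv[:,0]==345)&(uv[:,1]==r); print(r,P[i],im[r,345], end=';')"
```

```text
lid pts 3562 normal [-0.0072  0.0032  1.    ] angle -0.007204232372324333 [ 0.5    -0.1299  0.0505] [0.6896 0.0197 0.1244]
lid pts 3542 normal [-0.0069  0.0014  1.    ] angle -0.006946343745463691 [ 0.5001 -0.1299  0.0551] [0.69   0.0197 0.1223]
lid pts 3410 normal [-0.0075  0.0019  1.    ] angle -0.0075434896178547825 [ 0.5076 -0.1299  0.0504] [0.6897 0.0197 0.1225]
180 [[ 0.66   -0.0142  0.0802]] [131 131 122];186 [[ 0.6413 -0.0138  0.0868]] [104 105  96];192 [[ 0.6246 -0.0137  0.0857]] [87 88 79];198 [[ 0.6072 -0.0135  0.0879]] [90 88 81];204 [[ 0.5907 -0.0135  0.0864]] [89 90 83];210 [[ 0.5743 -0.0135  0.0843]] [90 90 83];216 [[ 0.5566 -0.0131  0.0902]] [89 90 83];222 [[ 0.5417 -0.0135  0.0797]] [129 130 119];228 [[ 0.5243 -0.0131  0.085 ]] [130 132 122];234 [[ 0.4851 -0.0038  0.2566]] [29 50 59];240 [[ 0.4697 -0.0032  0.2655]] [29 37 41];246 [[ 0.4589 -0.0048  0.2348]] [48 56 59];252 [[ 0.4448 -0.0049  0.2305]] [43 48 51];258 [[ 0.4281 -0.0034  0.2567]] [23 33 37];
```

```bash
python3 -c "
from h import *
for k in (0,):
    im,d=load('top',k)
    for r in range(226,252): print(r,im[r,361],onz('top',[(361,r)],.083)[0][:2], deproj('top',[(361,r)],[d[r,361]])[0])
o=load('top',1)[0];cv2.imwrite('pics/v3.png',np.hstack([cv2.resize(load('top',k)[0][215:260,330:395],None,fx=6,fy=6,interpolation=0) for k in(0,1)]))
"
```

```text
226 [123 124 114] [ 0.5303 -0.057 ] [ 0.5302 -0.057   0.0837]
227 [123 124 114] [ 0.5275 -0.057 ] [ 0.5271 -0.0568  0.0854]
228 [124 126 115] [ 0.5247 -0.057 ] [ 0.5249 -0.057   0.0821]
229 [125 126 115] [ 0.522  -0.0569] [ 0.5209 -0.0563  0.0904]
230 [124 124 113] [ 0.5192 -0.0569] [ 0.5195 -0.0571  0.0808]
231 [120 122 111] [ 0.5165 -0.0569] [ 0.5168 -0.0571  0.0805]
232 [100 101  92] [ 0.5137 -0.0568] [ 0.5135 -0.0567  0.0845]
233 [117 117 107] [ 0.511  -0.0568] [ 0.5101 -0.0563  0.0894]
234 [121 121 112] [ 0.5082 -0.0568] [ 0.5075 -0.0563  0.0887]
235 [119 120 111] [ 0.5055 -0.0567] [ 0.5044 -0.056   0.0911]
236 [121 121 111] [ 0.5028 -0.0567] [ 0.5021 -0.0563  0.0879]
237 [123 123 114] [ 0.5    -0.0567] [ 0.4996 -0.0564  0.086 ]
238 [121 123 112] [ 0.4973 -0.0566] [ 0.497  -0.0565  0.085 ]
239 [122 123 112] [ 0.4945 -0.0566] [ 0.4945 -0.0566  0.0834]
240 [123 123 112] [ 0.4918 -0.0566] [ 0.4909 -0.0559  0.0906]
241 [122 122 113] [ 0.4891 -0.0565] [ 0.4886 -0.0562  0.0868]
242 [122 123 114] [ 0.4863 -0.0565] [ 0.4864 -0.0565  0.0829]
243 [118 121 111] [ 0.4836 -0.0565] [ 0.4828 -0.0558  0.0905]
244 [ 90  99 103] [ 0.4809 -0.0564] [ 0.4907 -0.0639 -0.0038]
245 [ 89 106 115] [ 0.4782 -0.0564] [ 0.4874 -0.0635 -0.0002]
246 [ 92 108 119] [ 0.4755 -0.0564] [ 0.4846 -0.0636 -0.0016]
247 [ 90 106 118] [ 0.4727 -0.0563] [ 0.482  -0.0638 -0.0039]
248 [ 89 105 117] [ 0.47   -0.0563] [ 0.4779 -0.0628  0.0073]
249 [ 89 106 118] [ 0.4673 -0.0563] [ 0.4757 -0.0633  0.0011]
250 [ 89 106 118] [ 0.4646 -0.0562] [ 0.4727 -0.0632  0.0022]
251 [ 93 110 121] [ 0.4619 -0.0562] [ 0.4701 -0.0634 -0.0008]
```

View pics/v3.png

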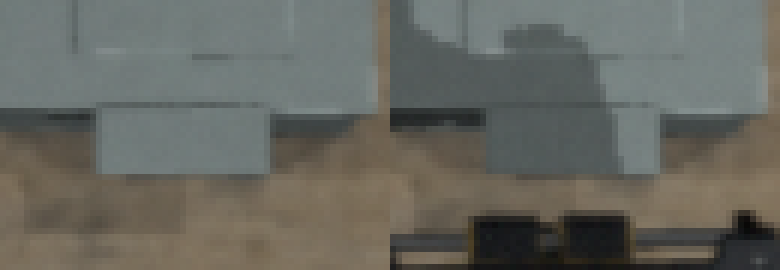

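The fingers evidently passed the lip without lifting it. A side picture should show where they really are.

```bash
python3 -c "
from h import *
im,d=grab('side',2); p=ctrl.get_state()['position']; print(proj('side',[p,[.485,-.016,.08],[.685,.03,.08]]),proj('top',[p]))
cv2.imwrite('pics/v4.png',cv2.resize(im[150:270,250:410],None,fx=5,fy=5,interpolation=3))"
```

```text
[[339.9467 198.9033]
 [341.7683 213.5276]
 [282.4972 209.6948]] [[354.8283 235.137 ]]
```

View pics/v4.png

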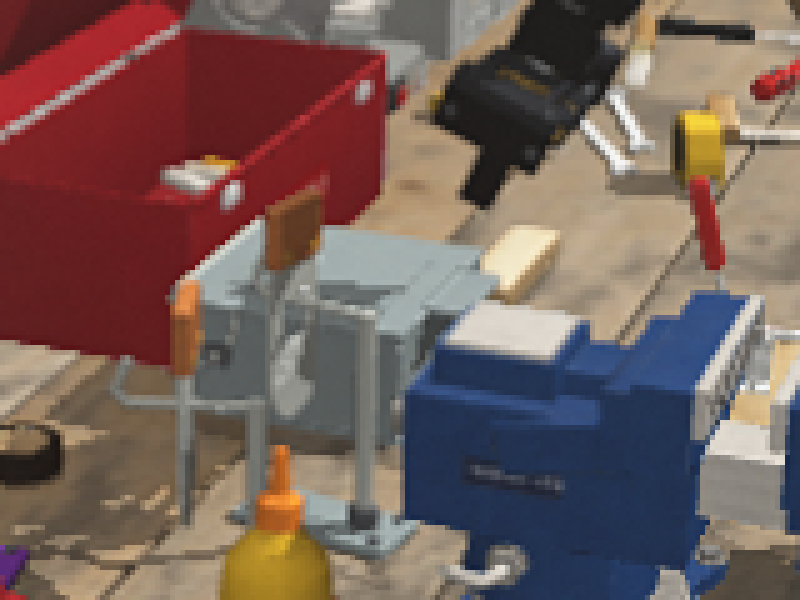

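The side view shows the fingertip at crop (480,205), about px (346,191). The reported TCP projects to (340,199), so there is an offset. I'll quantify it with the start picture and depth.

```bash
python3 -c "
from h import *
for n,k in(('side',0),('side',2)):
    im,uv,P,d=cloud(n,k)
    p=np.array([.2552,.5972,.183]) if k==0 else np.array([.5018,-.037,.1263])
    print(k,'proj',proj(n,[p]))
    dark=im[uv[:,1],uv[:,0]].max(1)<70
    m=dark&(np.linalg.norm(P-p,axis=1)<.09); Q=P[m]; U=uv[m]
    o=np.argsort(-U[:,1])
    for i in o[:60:3]: print(U[i],Q[i])
if 1: print(ctrl.get_state()['position'],ctrl.get_state()['joint_positions'])
"
```

```text
0 proj [[357.0439 287.1696]]
[346 282] [0.2642 0.6507 0.2225]
[343 281] [0.2715 0.6473 0.2214]
[344 281] [0.2684 0.6506 0.2239]
[346 280] [0.2643 0.6508 0.2271]
[347 280] [0.2633 0.6473 0.2255]
[342 279] [0.2743 0.6454 0.2244]
[344 279] [0.2698 0.6466 0.226 ]
[340 279] [0.2781 0.6468 0.2243]
[347 279] [0.2636 0.6465 0.2273]
[345 278] [0.2668 0.65   0.2307]
[347 278] [0.2633 0.6479 0.2304]
[338 278] [0.2832 0.6439 0.2239]
[341 277] [0.2764 0.6457 0.2287]
[339 277] [0.2807 0.6456 0.2277]
[347 277] [0.2632 0.6483 0.2329]
[338 277] [0.2842 0.6409 0.2245]
[346 276] [0.2647 0.6507 0.2361]
[343 276] [0.2716 0.6481 0.2332]
[339 276] [0.2816 0.6428 0.2283]
[347 276] [0.2631 0.6492 0.2356]
2 proj [[339.4127 198.095 ]]
[334 221] [ 0.5115 -0.0144  0.0486]
[334 219] [ 0.5121 -0.0157  0.0555]
[336 218] [ 0.5101 -0.0313  0.0534]
[335 216] [ 0.5109 -0.0222  0.0643]
[338 215] [ 0.5117 -0.058   0.0541]
[335 215] [ 0.5109 -0.0218  0.0682]
[338 214] [ 0.5095 -0.051   0.0609]
[336 213] [ 0.5101 -0.0298  0.0727]
[347 190] [ 0.4724 -0.0255  0.1636]
[348 189] [ 0.4757 -0.0476  0.1594]
[346 189] [ 0.4768 -0.0279  0.1657]
[348 188] [ 0.4701 -0.0285  0.17  ]
[345 188] [ 0.4818 -0.0325  0.1671]
[345 187] [ 0.4785 -0.0213  0.1748]
[347 187] [ 0.4734 -0.0274  0.1735]
[344 187] [ 0.4836 -0.0265  0.1724]
[345 186] [ 0.4801 -0.026   0.1766]
[349 186] [ 0.4668 -0.0284  0.1776]
[348 185] [ 0.4696 -0.0256  0.1817]
[346 185] [ 0.4765 -0.0255  0.1808]
[ 0.4998 -0.0369  0.1237] [ 0.2446 -0.2683 -0.1633  2.2384 -0.134   0.7831  1.7426]
```

```bash
python3 -c "
from h import *
for k,p,rv in((0,[.2552,.5972,.183],[-.63,-3.0775,.0027]),(2,[.5008,-.037,.125],[-.023,2.746,.025])):
    T=Ro.from_rotvec(rv).as_matrix()
    im,uv,P,d=cloud('side',k); m=(im[uv[:,1],uv[:,0]].max(1)<75); Q=(P[m]-p)@T
    Q=Q[(np.abs(Q)<[.06,.12,.2]).all(1)&(Q[:,2]<0)&((P[m]-p)[:,2]>.02)] if k else Q[(np.abs(Q)<[.06,.12,.2]).all(1)&(Q[:,2]<.02)]
    for a in np.arange(-.15,.02,.01):
        s=Q[(Q[:,2]>=a)&(Q[:,2]<a+.01)]
        if len(s)>2: print(k,round(a,3),len(s),np.percentile(s,3,axis=0)[:2],np.percentile(s,97,axis=0)[:2])
"
```

```text
0 -0.15 529 [-0.0232 -0.0829] [0.0389 0.0965]
0 -0.14 298 [-0.0316 -0.0822] [0.0397 0.0949]
0 -0.13 273 [-0.0286 -0.078 ] [0.04   0.0887]
0 -0.12 270 [-0.0286 -0.0779] [0.0399 0.0892]
0 -0.11 43 [-0.027  -0.0751] [0.0367 0.0884]
0 -0.1 35 [-0.0083 -0.0571] [ 0.0141 -0.0449]
0 -0.09 93 [-0.0068 -0.0544] [0.0127 0.0595]
0 -0.08 93 [-0.0071 -0.0533] [0.0129 0.0582]
0 -0.07 87 [-0.0078 -0.0507] [0.0133 0.0559]
0 -0.06 87 [-0.0069 -0.0503] [0.013  0.0543]
0 -0.05 96 [-0.0073 -0.0506] [0.0127 0.0545]
0 -0.04 12 [-0.0036 -0.0485] [0.0128 0.0533]
2 -0.15 126 [-0.0289 -0.0701] [0.0371 0.1001]
2 -0.14 102 [-0.0323 -0.0783] [0.0378 0.0993]
2 -0.13 84 [-0.0314 -0.0808] [0.0382 0.0917]
2 -0.12 80 [-0.0335 -0.0781] [0.0379 0.0944]
2 -0.11 7 [-0.0319 -0.0523] [0.0347 0.087 ]
2 -0.08 13 [-0.0069  0.0061] [0.011  0.0194]
2 -0.07 15 [-0.0062 -0.0045] [0.0113 0.0193]
2 -0.06 19 [-0.007  -0.0003] [0.0108 0.0154]
2 -0.05 14 [-0.0067 -0.0037] [0.0107 0.0135]
```

The fingers are 70 mm long as specified, but the tips really lie about 39 mm behind the reported TCP along tool z. On the first pass they therefore went over the lip. I'll apply true tip = TCP − 0.039·z_tool from here on and redo the lid.

```bash
python3 -m handwheel '[[0,0.011,0,0.027,0,0,0],[0,0.011,0,0.027,0,0,0],[0,0.025,0,-0.010,0,0,0],[0,0.010,0,0.024,0,0,0],[0,0.010,0,0.024,0,0,0],[0,0,0,0,0,0,0]]'
cat >> h.py <<'E'
def st():
    s=ctrl.get_state(); T=Ro.from_rotvec(s['tool_rot']).as_matrix(); p=s['position']
    print('t',s['time'],'tcp',p,'tip',p-.039*T[:,2],'F',s['ft_force'],'grip',s['grip_width'],s['grip_force']); print('j',s['joint_positions']); print(T); return p,T
E
python3 -c "
from h import *
st()"
```

```text
time: 6.0
position: [0.4703, -0.0354, 0.0104]
tool_rot: [-0.023, 2.756, 0.027]
ft_force: [-0.3, 0.2, -0.5]
grip_width: 0.003
grip_force: 0.0
t 6.0 tcp [ 0.4703 -0.0354  0.0104] tip [ 0.4556 -0.0362  0.0465] F [-0.2577  0.2023 -0.5448] grip 0.0034320969747838287 0.0
j [ 0.2384 -0.1658 -0.1715  2.4166 -0.1531  0.5094  1.7705]
[[-0.9264 -0.0197  0.376 ]
 [-0.0122  0.9997  0.0223]
 [-0.3764  0.0161 -0.9263]]
```

```bash
python3 -m handwheel '[[0,-0.022,0,0.009,0,0,0],[0,-0.0085,0,0.0035,0,0,0],[0,0,0,0,0,0,0]]'
python3 -c "
from h import *
st()"
```

```text
time: 6.38
position: [0.4992, -0.0348, 0.0092]
tool_rot: [-0.023, 2.764, 0.028]
ft_force: [-11.8, -0.1, -0.6]
grip_width: 0.006
grip_force: 6.0
t 6.375 tcp [ 0.4992 -0.0348  0.0092] tip [ 0.4849 -0.0356  0.0454] F [-11.8115  -0.0555  -0.6085] grip 0.006464319384963023 6.000021058134735
j [ 0.2413 -0.088  -0.1849  2.3505 -0.1217  0.5053  1.7367]
[[-0.9297 -0.0197  0.3679]
 [-0.0121  0.9997  0.0228]
 [-0.3682  0.0168 -0.9296]]
```

Contact, 11.8 N against the lip. I'll lift along the arc.

```bash
python3 -m handwheel '[[0,-0.0095,0,-0.0175,0,0,0],[0,-0.0095,0,-0.0175,0,0,0],[0,-0.013,0,-0.0155,0,0,0],[0,-0.013,0,-0.015,0,0,0],[0,-0.0155,0,-0.0125,0,0,0],[0,-0.0155,0,-0.0125,0,0,0],[0,0,0,0,0,0,0]]'
python3 -c "
from h import *
st()
im,d=grab('top',3); lid(3)"
```

```text
time: 7.25
position: [0.5436, -0.0361, 0.1286]
tool_rot: [-0.023, 2.746, 0.026]
ft_force: [-0.7, -0.4, 0.2]
grip_width: 0.003
grip_force: 0.2
t 7.25 tcp [ 0.5436 -0.0361  0.1286] tip [ 0.5286 -0.0369  0.1646] F [-0.7071 -0.4131  0.2311] grip 0.0027365641139714364 0.2494565793313086
j [ 0.2475 -0.1703 -0.1823  2.1527 -0.1092  0.7652  1.7132]
[[-0.9226 -0.0199  0.3852]
 [-0.0127  0.9997  0.0212]
 [-0.3855  0.0146 -0.9226]]
lid pts 2621 normal [0.6467 0.0607 0.7603] angle 0.7048636685401671 [ 0.5018 -0.13    0.0508] [0.69   0.02   0.2833]
```

```bash
python3 -m handwheel '[[0,-0.018,0,-0.009,0,0,0],[0,-0.018,0,-0.009,0,0,0],[0,-0.019,0,-0.0055,0,0,0],[0,-0.019,0,-0.0055,0,0,0],[0,-0.020,0,-0.0015,0,0,0],[0,-0.020,0,-0.0015,0,0,0],[0,-0.020,0,0.0025,0,0,0],[0,-0.020,0,0.0025,0,0,0],[0,0,0,0,0,0,0]]'
python3 -c "
from h import *
st()
im,d=grab('top',4); lid(4)"
```

```text
time: 8.43
position: [0.6744, -0.0347, 0.2095]
tool_rot: [-0.023, 2.75, 0.027]
ft_force: [0.2, -0.4, 0.1]
grip_width: 0.006
grip_force: 0.0
t 8.425 tcp [ 0.6744 -0.0347  0.2095] tip [ 0.6595 -0.0355  0.2456] F [ 0.234  -0.4069  0.1261] grip 0.0061919591873037146 0.0
j [ 0.2285  0.0586 -0.2031  1.7704 -0.026   0.923   1.6272]
[[-0.9241 -0.0199  0.3816]
 [-0.0125  0.9997  0.0218]
 [-0.3819  0.0154 -0.9241]]
lid pts 1187 normal [0.1935 0.9738 0.1195] angle 1.0176598259834493 [ 0.5    -0.1298  0.0501] [0.6834 0.02   0.6379]
```

The lid should now be at about 1.45 rad with no contact force. I'll back off, untilt, and check that it stays up.

```bash
python3 -m handwheel '[[0,0.018,0,-0.035,0,0,0],[0,0.018,0,-0.035,0,0,0],[0,-0.0015,0,-0.043,0,0,0],[0,-0.0015,0,-0.043,0,7.5,0],[0,0,0,0,0,7.5,0],[0,0,0,0,0,7.5,0],[0,0,0,0,0,0,0]]'
python3 -c "
from h import *
p,T=st()
im,d=grab('side',5); im2,d2=grab('top',5)
a=cv2.resize(im[130:250,240:400],None,fx=5,fy=5,interpolation=3); cv2.imwrite('pics/v5.png',a)
"
```

```text
time: 9.35
position: [0.5847, -0.0383, 0.3384]
tool_rot: [0.032, -3.136, -0.026]
ft_force: [-0.6, -0.2, -0.2]
grip_width: 0.006
grip_force: 0.0
t 9.35 tcp [ 0.5847 -0.0383  0.3384] tip [ 0.585  -0.0389  0.3774] F [-0.6389 -0.1604 -0.1753] grip 0.0057133621553773686 0.0
j [ 0.213   0.1727 -0.2152  1.3324  0.0204  1.6462  1.5935]
[[-0.9998 -0.0204 -0.0058]
 [-0.0205  0.9997  0.0164]
 [ 0.0055  0.0165 -0.9998]]
```

View pics/v5.png

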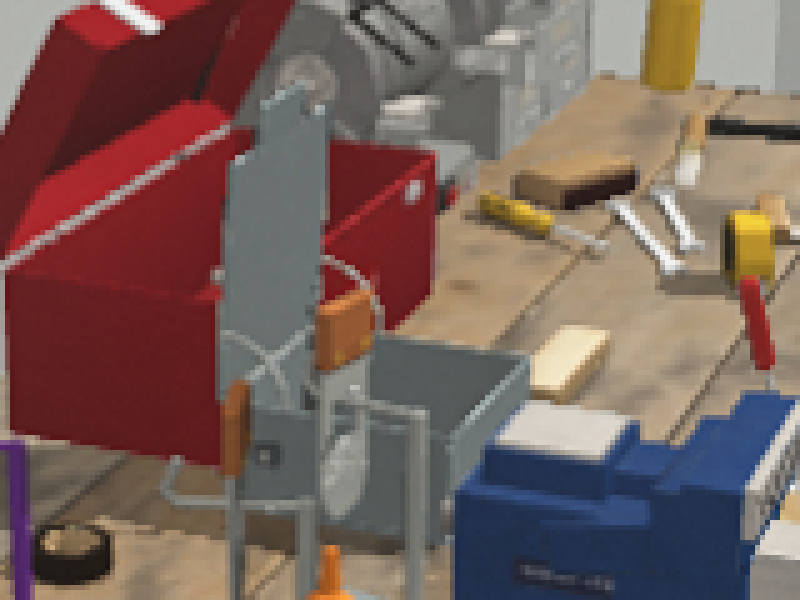

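The lid stands up by itself, at crop (275,250), with the round template in front of it at (345,400). Next I'll move above the pointed template and yaw to 18°.

```bash
python3 -m handwheel '[[0.087,0.0065,0.06,0,0,0,0],[0.087,0.0065,0.06,0,0,0,0],[0.087,0.0065,0.06,0,0,0,0],[0.087,0.0065,0.06,0,0,0,0],[0.087,0.0065,0.06,0,0,0,0],[0.087,0.0065,0.06,0,0,0,0],[0.087,0,0,0,0,0,10.4],[0.087,0,0,0,0,0,10.4],[0.087,0,0,0,0,0,10.4],[0.087,0,0,0,0,0,10.4],[0.087,0,0,0,0,0,10.4],[0.087,0,0,0,0,0,10.4]]' 30
python3 -m handwheel '[[0.087,0,0,0,0,0,10.4],[0.087,0,0,0,0,0,0]]'
python3 -c "
from h import *
p,T=st()
im,d=grab('top',6); grab('side',6)
hsv=cv2.cvtColor(im,cv2.COLOR_BGR2HSV)
# refined template pose from side view: grip end face + plate centre line at given heights
im,d=load('side',5)
print(proj('side',[[.540,.3215,.196]]))
"
```

```text
time: 10.95
position: [0.537, 0.3198, 0.349]
tool_rot: [-1.606, -2.693, -0.024]
ft_force: [0.9, 0.3, -0.9]
grip_width: 0.999
grip_force: 0.0
time: 11.2
position: [0.5372, 0.3199, 0.3488]
tool_rot: [-1.833, -2.543, -0.022]
ft_force: [-0.3, 0.3, 0.2]
grip_width: 1.0
grip_force: 0.0
t 11.2 tcp [0.5372 0.3199 0.3488] tip [0.537  0.3193 0.3878] F [-0.3306  0.287   0.174 ] grip 0.9996532510067782 0.0
j [-0.331   0.2538 -0.3128  1.2219  0.0667  1.666  -0.3056]
[[-0.3161  0.9487  0.0027]
 [ 0.9486  0.3161  0.0155]
 [ 0.0139  0.0075 -0.9999]]
[[286.3533 214.9229]]
```

```bash
python3 -m handwheel '[[0.087,-0.001,0.003,0.0505,0,0,0],[0.087,0,0,0.0505,0,0,0],[0.087,0,0,0.0505,0,0,0],[0.087,0,0,0.0505,0,0,0],[0.087,0,0,0,0,0,0]]' 30
python3 -c "
from h import *
p,T=st(); grab('side',7);im=cv2.imread('pics/side7.png');cv2.imwrite('pics/v7.png',cv2.resize(im[160:280,240:360],None,fx=5,fy=5,interpolation=3))"
```

```text
time: 11.92
position: [0.5382, 0.3215, 0.1412]
tool_rot: [-1.83, -2.539, -0.007]
ft_force: [-0.2, -0.1, -0.1]
grip_width: 0.998
grip_force: 0.0
t 11.925 tcp [0.5382 0.3215 0.1412] tip [0.5385 0.321  0.1802] F [-0.1811 -0.1405 -0.1137] grip 0.9975514852881509 0.0
j [-0.319   0.3127 -0.3118  1.5605  0.085   1.2836 -0.3189]
[[-0.3162  0.9487 -0.0075]
 [ 0.9486  0.3163  0.0107]
 [ 0.0125 -0.0037 -0.9999]]
```

View pics/v7.png

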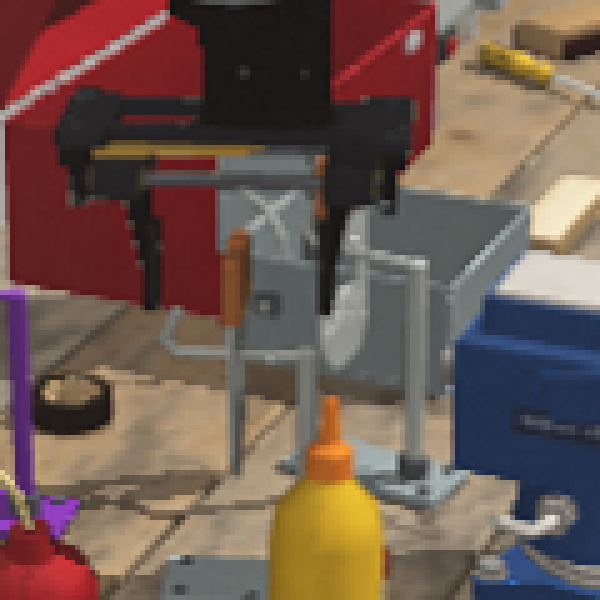

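The fingers straddle the grip at (235,280), with their tips at (152,305) and (325,310). I'll raise 8 mm so the front finger clears the barb ball, then close.

```bash
python3 -m handwheel '[[0.087,0,0,-0.008,0,0,0],[0,0,0,0,0,0,0],[0,0,0,0,0,0,0],[0,0,0,0,0,0,0],[0,0,0,0,0,0,0],[0,0,0,0,0,0,0]]' 40
python3 -c "
from h import *
p,T=st()"
```

```text
time: 12.72
position: [0.5411, 0.3234, 0.1531]
tool_rot: [-1.834, -2.539, -0.018]
ft_force: [-0.1, 0.1, -0.2]
grip_width: 0.512
grip_force: 0.0
t 12.725 tcp [0.5411 0.3234 0.1531] tip [0.5411 0.3229 0.1921] F [-0.1164  0.1032 -0.1837] grip 0.512273614229267 0.0
j [-0.3192  0.3058 -0.3122  1.5449  0.0833  1.2976 -0.3197]
[[-0.3144  0.9493 -0.0005]
 [ 0.9492  0.3144  0.0149]
 [ 0.0143  0.0042 -0.9999]]
```

```bash
python3 -m handwheel '[[0,0,0,0,0,0,0],[0,0,0,0,0,0,0],[0,0,0,0,0,0,0],[0,0,0,0,0,0,0],[0,0,0,0,0,0,0]]' 40
python3 -c "
from h import *
p,T=st()"
```

```text
time: 13.35
position: [0.5412, 0.3235, 0.1533]
tool_rot: [-1.834, -2.54, -0.019]
ft_force: [-0.1, 0.4, -0.6]
grip_width: 0.133
grip_force: 39.9
t 13.35 tcp [0.5412 0.3235 0.1533] tip [0.5412 0.323  0.1923] F [-0.1059  0.3794 -0.5996] grip 0.13273884236559483 39.91515830392018
j [-0.3192  0.3056 -0.3122  1.5446  0.0833  1.2975 -0.3197]
[[-0.3145  0.9493 -0.0002]
 [ 0.9492  0.3144  0.0151]
 [ 0.0144  0.0046 -0.9999]]
```

```bash
python3 -c "
from h import *
o=np.array([.550,.3265,0]);a=np.radians(18.1);X=np.array([np.cos(a),np.sin(a),0])
pts=[o+X*.023+[0,0,.174],o+X*.030+[0,0,.158],o-X*.05+[0,0,.153]]
print('side',proj('side',pts),'top',proj('top',pts))
"
python3 - <<'E'
from h import *
s=load('side',5)[0][205:250,262:310]; t=load('top',0)[0][195:250,205:245]
a=cv2.resize(s,None,fx=12,fy=12,interpolation=0)[:520]; b=cv2.resize(t,None,fx=9,fy=9,interpolation=0)
h=max(a.shape[0],b.shape[0]); c=np.zeros((h,a.shape[1]+200,3),np.uint8); c[:a.shape[0],:a.shape[1]]=a; c[:b.shape[0],a.shape[1]-136+0:a.shape[1]-136+0]=0
cv2.imwrite('pics/v8.png',a)
E
```

```text
side [[274.1681 222.0708]
 [271.7759 227.2469]
 [300.3268 229.8266]] top [[211.7682 204.1802]
 [212.3097 202.8303]
 [221.0171 232.1306]]
```

View pics/v8.png

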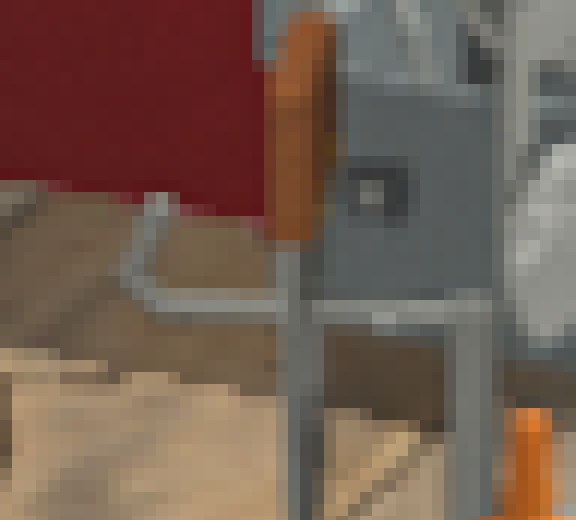

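The side view puts the ball at px (275.5,221.9) and the post at (301.3,230). That shifts hook_a's origin to about (0.547, 0.325). The grip is confirmed: 11.5 mm opening at 40 N. The reported TCP now coincides with the eye's top edge at hook (x -6, z +3), so I can drive it directly along the given path.

```bash
cat >> h.py <<'E'
def hk():
    p,T=st(); a=np.radians(18.1); r=(p-[.547,.325,.150])*1000; print('eye top in hook mm: x',r[0]*np.cos(a)+r[1]*np.sin(a),'y',-r[0]*np.sin(a)+r[1]*np.cos(a),'z',r[2],'tilt',np.degrees(np.arctan2(T[0,2]*np.cos(a)+T[1,2]*np.sin(a),-T[2,2])))
E
python3 -m handwheel '[[0,0,0,-0.004,0,0,0],[0,0,0,-0.004,0,0,0],[0,0,0.005,0,0,0,0],[0,0,0.005,0,0,0,0],[0,0,0,0,0,0,0]]' 40
python3 -c "
from h import *
hk()"
```

```text
time: 13.98
position: [0.551, 0.3265, 0.161]
tool_rot: [-1.834, -2.539, -0.018]
ft_force: [0.4, -0.6, -1.2]
grip_width: 0.134
grip_force: 39.9
t 13.975 tcp [0.551  0.3265 0.161 ] tip [0.5511 0.3259 0.2   ] F [ 0.3975 -0.6031 -1.1907] grip 0.13373203838891587 39.91536921355873
j [-0.3212  0.3224 -0.3096  1.5079  0.087   1.3184 -0.3173]
[[-0.3141  0.9494 -0.0006]
 [ 0.9493  0.3141  0.0149]
 [ 0.0143  0.0041 -0.9999]]
eye top in hook mm: x 4.286423176656099 y 0.12471759262982829 z 10.959317700501515 tilt 0.23352939678637047
```

Exactly at (4, 11) and force is about 1.2 N, the template's weight. Tilting next.

```bash
python3 -m handwheel '[[0,0,0.002,-0.00175,-10,0,0],[0,0,0.0023,-0.0014,-10,0,0],[0,0,0.0025,-0.001,-10,0,0],[0,0,0.0026,-0.0005,-10,0,0],[0,0,0,0,0,0,0]]' 40
python3 -c "
from h import *
hk()"
```

```text
time: 14.6
position: [0.5524, 0.3247, 0.1612]
tool_rot: [1.546, 2.135, 0.777]
ft_force: [0.4, -0.3, -2.0]
grip_width: 0.133
grip_force: 40.0
t 14.6 tcp [0.5524 0.3247 0.1612] tip [0.5289 0.3166 0.1912] F [ 0.4008 -0.2899 -1.9531] grip 0.13336936966508095 39.96271382784471
j [-0.3041 -0.1363 -0.3988  2.1815  0.4297  0.4721 -0.7224]
[[-0.3152  0.7322  0.6037]
 [ 0.949   0.2378  0.2069]
 [ 0.0079  0.6382 -0.7699]]
eye top in hook mm: x 5.030408078721411 y -1.9800663606664264 z 11.215702532061917 tilt 39.65534589320442
```

The tilt is 39.7° but the shift lagged. I'll move to (12, 18) before continuing.

```bash
python3 -m handwheel '[[0,0.001,0.003,-0.0003,0,0,0],[0,0.001,0.0035,-0.0003,0,0,0],[0,0,0.0035,-0.0003,0,0,0],[0,0,0,0,0,0,0]]' 40
python3 -c "
from h import *
hk()"
```

```text
time: 15.1
position: [0.5654, 0.3336, 0.1765]
tool_rot: [1.546, 2.128, 0.794]
ft_force: [0.8, 0.5, -1.7]
grip_width: 0.131
grip_force: 40.0
t 15.1 tcp [0.5654 0.3336 0.1765] tip [0.5415 0.3252 0.2063] F [ 0.7831  0.508  -1.6888] grip 0.1314600666486454 39.962772347498685
j [-0.3057 -0.1228 -0.3933  2.1437  0.4237  0.4836 -0.7118]
[[-0.3141  0.7272  0.6104]
 [ 0.9493  0.2302  0.2141]
 [ 0.0152  0.6467 -0.7626]]
eye top in hook mm: x 20.103698898147634 y 2.4307403413602904 z 26.5344525255895 tilt 40.29713140626645
```

```bash
python3 -m handwheel '[[0,-0.001,0.0015,-0.0033,0,0,0],[0,0,0,0,0,0,0],[0,0,0,0,0,0,0]]' 40
python3 -c "
from h import *
hk()"
```

```text
time: 15.48
position: [0.5637, 0.3316, 0.1791]
tool_rot: [1.545, 2.128, 0.793]
ft_force: [0.3, -0.2, -1.0]
grip_width: 0.134
grip_force: 40.0
t 15.475 tcp [0.5637 0.3316 0.1791] tip [0.5399 0.3233 0.2088] F [ 0.2542 -0.1943 -0.9658] grip 0.13449564327062669 39.96270156931132
j [-0.3078 -0.1316 -0.3889  2.1451  0.4106  0.489  -0.6977]
[[-0.3144  0.7273  0.61  ]
 [ 0.9492  0.2312  0.2136]
 [ 0.0143  0.6462 -0.7631]]
eye top in hook mm: x 17.90338739226901 y 1.1197046761029457 z 29.083804672884767 tilt 40.25992973127799
```

Now at (17.9, 29.1), back on the path and free of contact. On to (26, 39) and then out to (40, 60).

```bash
python3 -m handwheel '[[0,0,0.0063,-0.0012,0,0,0],[0,0,0.0063,-0.0012,0,0,0],[0,0,0,0,0,0,0],[0,0,0,0,0,0,0]]' 40
python3 -c "
from h import *
hk()"
```

```text
time: 15.98
position: [0.5714, 0.334, 0.1889]
tool_rot: [1.546, 2.128, 0.792]
ft_force: [0.4, 0.4, -1.5]
grip_width: 0.134
grip_force: 40.0
t 15.975 tcp [0.5714 0.334  0.1889] tip [0.5476 0.3257 0.2187] F [ 0.4015  0.3726 -1.4521] grip 0.13369410034286613 39.96270923875272
j [-0.3097 -0.1241 -0.3801  2.118   0.3948  0.5064 -0.6728]
[[-0.3143  0.7275  0.6099]
 [ 0.9492  0.2312  0.2135]
 [ 0.0143  0.646  -0.7632]]
eye top in hook mm: x 26.017037330376585 y 0.9734036664580747 z 38.93039583482466 tilt 40.24421031713642
```

```bash
python3 -m handwheel '[[0,0,0.0121,-0.0036,0,0,0],[0,0,0.0121,-0.0036,0,0,0],[0,0,0.024,-0.0126,0,0,0],[0,0,0.024,-0.0126,0,0,0],[0,0,0.026,-0.031,0,0,0],[0,0,0.026,-0.031,0,0,0],[0,0,0,0,0,0,0],[0,0,0,0,0,0,0]]' 40
python3 -c "
from h import *
hk(); im,d=grab('side',9); cv2.imwrite('pics/v9.png',cv2.resize(im[100:280,230:390],None,fx=3.3,fy=3.3,interpolation=3))"
```

```text
time: 16.98
position: [0.6041, 0.3424, 0.3408]
tool_rot: [1.546, 2.129, 0.792]
ft_force: [0.6, -0.2, -2.6]
grip_width: 0.133
grip_force: 40.0
t 16.975 tcp [0.6041 0.3424 0.3408] tip [0.5803 0.3341 0.3706] F [ 0.5856 -0.2371 -2.5563] grip 0.13295054444494 39.96252228040248
j [-0.3279 -0.1501 -0.3145  1.8325  0.2225  0.7906 -0.4433]
[[-0.3143  0.7279  0.6094]
 [ 0.9492  0.2313  0.2132]
 [ 0.0142  0.6455 -0.7637]]
eye top in hook mm: x 59.671209026691066 y -1.1992898590163392 z 190.83858950697243 tilt 40.206575833967854
```

View pics/v9.png

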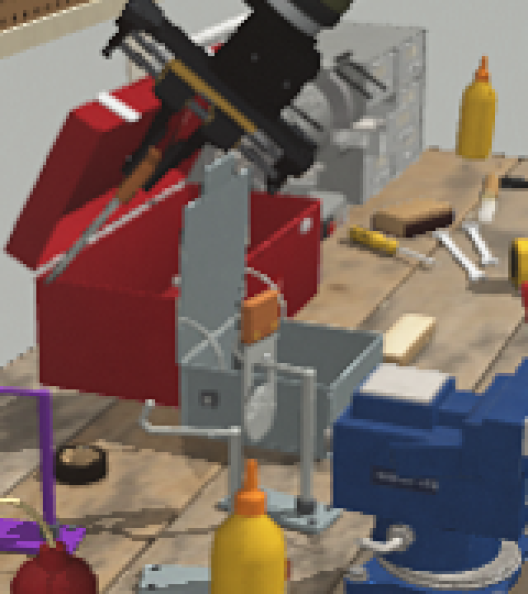

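The template is off the hook and held at (125,185) in the crop. The round template still hangs, the lid is up and the bottle stands. I've used more picture views than the 10 allowed (12 so far), so from here I'll go by numbers only. Next is the transfer to above the bin at 20° tilt.

```bash
python3 -m handwheel '[[0,0,0,0,10,0,0],[0,0,0,0,10,0,0],[0,-0.0464,-0.0144,-0.0111,0,0,0],[0,-0.0464,-0.0144,-0.0111,0,0,0],[0,-0.0464,-0.0144,-0.0111,0,0,0],[0,-0.0464,-0.0144,-0.0111,0,0,0],[0,-0.0464,-0.0144,-0.0111,0,0,0],[0,-0.0464,-0.0144,-0.0111,0,0,0],[0,-0.0464,-0.0144,-0.0111,0,0,0],[0,-0.0464,-0.0144,-0.0111,0,0,0],[0,0,0,0,0,-3.1,8.5],[0,0,0,0,0,-3.1,8.5]]' 40
python3 -m handwheel '[[0,0,0,0,0,0,0],[0,0,0,0,0,0,0]]'
python3 -c "
from h import *
p,T=st(); grab('side',10); grab('top',10)
# lid: side-view points of its plane
im,uv,P,d=cloud('side',10)
b=im[uv[:,1],uv[:,0]].astype(int); m=(P[:,0]>.6)&(P[:,0]<.76)&(P[:,1]>-.13)&(P[:,1]<.03)&(P[:,2]>.1)&(P[:,2]<.3)&(b.min(1)>60)&(np.ptp(b,axis=1)<40)
for z in np.arange(.1,.3,.02):
    s=P[m&(np.abs(P[:,2]-z)<.01)]; 
    if len(s)>4: print(round(z,2),len(s),np.percentile(s[:,0],[10,50,90]))
im,uv,P,d=cloud('top',10)
for nm,c,r in (('bin rim L',(.6,.027),.01),('front rim',(.517,-.056),.008)):
    s=P[(np.abs(P[:,0]-c[0])<(.05 if 'L' in nm else .012))&(np.abs(P[:,1]-c[1])<(.012 if 'L' in nm else .06))&(P[:,2]>.072)&(P[:,2]<.09)]; print(nm,len(s),np.percentile(s,[5,50,95],axis=0) if len(s) else '')
"
```

```text
time: 18.52
position: [0.5889, -0.0555, 0.3776]
tool_rot: [2.046, 2.032, 0.372]
ft_force: [-0.5, 0.9, -1.6]
grip_width: 0.134
grip_force: 40.0
time: 18.77
position: [0.5891, -0.0545, 0.3784]
tool_rot: [2.035, 2.042, 0.373]
ft_force: [0.2, -0.4, -1.4]
grip_width: 0.134
grip_force: 40.0
t 18.775 tcp [ 0.5891 -0.0545  0.3784] tip [ 0.5758 -0.0551  0.4151] F [ 0.2025 -0.3595 -1.4291] grip 0.13427092907806767 39.96369993779808
j [ 0.0129 -0.1248  0.0556  1.6022 -0.0332  1.3186  0.0755]
[[-0.0061  0.9403  0.3404]
 [ 0.9999  0.0009  0.0155]
 [ 0.0143  0.3404 -0.9402]]
0.1 42 [0.6773 0.6796 0.6824]
0.12 93 [0.6769 0.6794 0.682 ]
0.14 92 [0.6759 0.6784 0.6811]
0.16 94 [0.6751 0.6773 0.6792]
0.18 97 [0.674  0.676  0.6789]
0.2 105 [0.673  0.6748 0.6775]
0.22 93 [0.6716 0.6736 0.6757]
0.24 100 [0.67   0.672  0.6747]
0.26 63 [0.6692 0.6713 0.6735]
0.28 39 [0.6689 0.6706 0.6739]
bin rim L 37 [[0.5572 0.0275 0.0763]
 [0.6027 0.0276 0.0807]
 [0.643  0.0283 0.0853]]
front rim 36 [[ 0.5112 -0.0471  0.0733]
 [ 0.5135 -0.0258  0.0784]
 [ 0.5144 -0.0016  0.0838]]
```

```bash
python3 -m handwheel '[[0,-0.001,-0.02,0.052,0,0,0],[0,-0.001,-0.02,0.052,0,0,0],[0,-0.001,-0.02,0.052,0,0,0],[0,-0.001,-0.02,0.052,0,0,0],[0,-0.001,-0.02,0.05,0,0,0],[0,0,0,0,0,0,0],[0,0,0,0,0,0,0]]' 40
python3 -c "
from h import *
p,T=st(); print('end',p+.08*T[:,2])"
```

```text
time: 19.75
position: [0.5856, -0.0553, 0.1054]
tool_rot: [2.034, 2.037, 0.378]
ft_force: [0.5, 0.3, -0.7]
grip_width: 0.134
grip_force: 40.0
t 19.75 tcp [ 0.5856 -0.0553  0.1054] tip [ 0.5721 -0.0559  0.142 ] F [ 0.5403  0.3099 -0.6745] grip 0.1341156385169707 39.96420818846673
j [ 0.0179 -0.0245  0.0595  2.0591 -0.0587  0.7572  0.1145]
[[-0.0039  0.9385  0.3454]
 [ 0.9999 -0.0014  0.015 ]
 [ 0.0146  0.3454 -0.9383]]
end [ 0.6132 -0.0541  0.0303]
```

```bash
python3 -m handwheel '[[0,0,0,0,-7.5,0,0],[0,0,0,0,-7.5,0,0],[0,0,0.004,0.0154,0,0,0],[0,0,0.004,0.0154,0,0,0],[0,0,0.004,0.0154,0,0,0],[0,0,0,0,0,0,0],[0,0,0,0,0,0,0]]' 40
python3 -c "
from h import *
p,T=st(); print('end',p+.08*T[:,2])"
```

```text
time: 20.62
position: [0.6212, -0.0544, 0.0741]
tool_rot: [1.876, 1.876, 0.609]
ft_force: [0.3, 0.1, -1.3]
grip_width: 0.138
grip_force: 40.0
t 20.625 tcp [ 0.6212 -0.0544  0.0741] tip [ 0.5987 -0.055   0.106 ] F [ 0.2946  0.0626 -1.3217] grip 0.1375170926663188 39.963056235574186
j [-0.0094 -0.0433  0.0948  2.2619 -0.1938  0.3175  0.2515]
[[-0.0042  0.8175  0.5759]
 [ 0.9999 -0.005   0.0145]
 [ 0.0147  0.5758 -0.8174]]
end [ 0.6672 -0.0532  0.0087]
```

```bash
python3 -m handwheel '[[0.055,0,0,0,0,0,0],[0.055,0,0,0,0,0,0],[0.055,0,0,0,0,0,0],[0.055,0,0,0,0,0,0],[0.055,0,0,0,0,0,0],[0.055,0,0,0,0,0,0],[0.055,0,0,0,0,0,0]]' 40
python3 -m handwheel '[[0.055,0,0,-0.015,0,0,0],[0.055,0,0,-0.015,0,0,0],[0.055,0,0,-0.02,0,0,0],[0.055,0,0,-0.025,0,0,0],[0.055,0,0,-0.025,0,0,0],[0.055,0,0,-0.03,0,0,0],[0.055,0,0,-0.03,0,0,0],[0.055,0,0,0,0,0,0]]'
python3 -c "
from h import *
p,T=st()"
```

```text
time: 21.5
position: [0.6199, -0.0543, 0.0717]
tool_rot: [1.879, 1.877, 0.607]
ft_force: [-0.4, -0.5, 0.1]
grip_width: 0.631
grip_force: 0.2
time: 22.5
position: [0.5628, -0.0646, 0.1812]
tool_rot: [1.897, 1.886, 0.593]
ft_force: [0.2, 0.4, -1.1]
grip_width: 0.634
grip_force: 0.0
t 22.5 tcp [ 0.5628 -0.0646  0.1812] tip [ 0.5411 -0.0652  0.2136] F [ 0.1568  0.4041 -1.1044] grip 0.6344058302956461 0.0
j [ 0.4821 -0.3012 -0.294   2.2146 -0.3295  0.6561  0.3737]
[[-0.      0.8306  0.5568]
 [ 0.9998 -0.0106  0.0158]
 [ 0.019   0.5567 -0.8305]]
```

```bash
python3 -m handwheel '[[0.055,0,0,0,8,0,0],[0.055,0,0,0,8,0,0],[0.055,0,0,0,8,0,0],[0.055,0,0,0,8,0,0],[0.055,0,0,-0.05,0,0,0],[0.055,0,0,-0.05,0,0,0],[0.055,-0.05,0,-0.02,0,0,0],[0.055,-0.05,0,0,0,0,0],[0.055,-0.05,0,0,0,0,0],[0.055,-0.05,0,0,0,0,0],[0.055,0,0,0,0,0,0]]'
python3 -c "
from h import *
p,T=st(); grab('top',11); grab('side',11)
im,uv,P,d=cloud('top',11); hsv=cv2.cvtColor(im,cv2.COLOR_BGR2HSV)
m=cv2.inRange(hsv,(5,110,60),(17,255,255)); k,l,s,ce=cv2.connectedComponentsWithStats(m); L=l[uv[:,1],uv[:,0]]
for i in range(1,k):
    q=P[L==i]
    if s[i,4]>15 and len(q)>5 and s[i,1]>150: print('orange',s[i],np.median(q,0),np.percentile(q,[3,97],axis=0).ravel())
B=P[(P[:,0]>.525)&(P[:,0]<.66)&(np.abs(P[:,1]+.056)<.07)]
print('bin interior z pct',np.percentile(B[:,2],[1,10,50,90,99,100]))
for x in np.arange(.53,.66,.02):
    r=[B[(np.abs(B[:,0]-x)<.01)&(np.abs(B[:,1]-y)<.01)][:,2] for y in np.arange(-.116,.01,.02)]; print(round(x,2),[round(np.median(v),3) if len(v) else None for v in r])
for n in('top','side'):
    a,b=load(n,0)[0].astype(int),load(n,11)[0].astype(int)
    for nm,c in dict(bottle=(.44,.41,.1),tape=(.735,.157,.019),block=(.53,-.29,.022),rnd=(.54,.154,.2)).items():
        u,v=proj(n,[c])[0].astype(int); print(n,nm,(u,v),'mean diff',np.abs(a[v-6:v+7,u-6:u+7]-b[v-6:v+7,u-6:u+7]).mean().round(1))
im,uv,P,d=cloud('side',11); b=im[uv[:,1],uv[:,0]].astype(int); m=(P[:,0]>.6)&(P[:,0]<.76)&(P[:,1]>-.13)&(P[:,1]<.03)&(P[:,2]>.1)&(P[:,2]<.3)&(b.min(1)>60)&(np.ptp(b,axis=1)<40)
print('lid',[(z,np.median(P[m&(np.abs(P[:,2]-z)<.01)][:,0]).round(4)) for z in(.12,.2,.26)])
"
```

```text
time: 23.88
position: [0.5582, -0.2689, 0.2927]
tool_rot: [2.22, 2.215, 0.047]
ft_force: [-0.3, 0.4, -0.3]
grip_width: 0.632
grip_force: 0.0
t 23.875 tcp [ 0.5582 -0.2689  0.2927] tip [ 0.5572 -0.2695  0.3317] F [-0.2545  0.4231 -0.3191] grip 0.6319999891507911 0.0
j [ 0.6681  0.2307 -0.3017  1.3586  0.043   1.5453  0.3717]
[[ 0.0019  0.9997  0.0249]
 [ 0.9999 -0.0023  0.0171]
 [ 0.0172  0.0249 -0.9995]]
orange [271 210  20   9 120] [0.5402 0.1533 0.2146] [0.5335 0.1323 0.1898 0.5498 0.1768 0.2199]
orange [350 221  17  11 177] [ 0.54   -0.0541  0.0174] [ 0.5253 -0.0768  0.0115  0.5546 -0.0312  0.0233]
orange [584 245  35  15 221] [ 0.4682 -0.761   0.0158] [ 0.4489 -0.802   0.0093  0.4837 -0.7131  0.0214]
orange [179 248  10  10  81] [0.4482 0.4043 0.1495] [0.4385 0.3961 0.1424 0.4604 0.4171 0.1768]
orange [164 292  40  33 902] [0.3083 0.4292 0.035 ] [0.2733 0.3863 0.0077 0.3458 0.4754 0.0413]
bin interior z pct [-0.0026  0.001   0.0059  0.0141  0.0212  0.0246]
0.53 [np.float64(0.005), np.float64(0.005), np.float64(0.018), np.float64(0.017), np.float64(0.017), np.float64(0.004), np.fl
[... 680 characters left out ...]
.005), np.float64(0.004)]
0.65 [np.float64(0.003), np.float64(0.004), np.float64(0.006), np.float64(0.009), np.float64(0.005), np.float64(0.006), np.float64(0.005)]
top bottle (np.int64(186), np.int64(257)) mean diff 52.7
top tape (np.int64(285), np.int64(159)) mean diff 7.3
top block (np.int64(440), np.int64(229)) mean diff 15.3
top rnd (np.int64(280), np.int64(214)) mean diff 11.6
side bottle (np.int64(307), np.int64(266)) mean diff 19.9
side tape (np.int64(253), np.int64(237)) mean diff 21.6
side block (np.int64(351), np.int64(200)) mean diff 136.6
side rnd (np.int64(308), np.int64(194)) mean diff 23.1
lid [(0.12, np.float64(0.6797)), (0.2, np.float64(0.6749)), (0.26, np.float64(0.6717))]
```

The template lies flat in the bin with its highest point near 25 mm, well under the 80 mm rim. The lid is still up, the round template's grip hasn't moved, and the bottle nozzle is where it was. The arm is clear, so I'm handing in.

```bash
python3 -c "
from bench import ctrl
print(ctrl.close_job())"
```

```text
the job is handed in; nothing more can be done
None
```

The job is handed in at about 24 s of the 64 s: lid up on its stays, pointed template flat in the bin, round template still hanging and the bottle where it was; I did not re-measure the tape or off-cut, and I viewed 12 pictures against the limit of 10.

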